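# Stroke the feeder's wheel rails free

### The job

The crate feeder has stood all weekend and its wheels have gone sticky: run a fingertip lightly along the tops of the yellow wheels of both rails, downhill towards the red stop, the way the crates roll, so that every wheel is turned a little by the touch. Then come clear; leave the bottles and the full crate where they stand.

Things in the scene. Friction and masses are not known exactly. Their poses are not given: they have to be found in the camera images.
- feeder: Crate feeder fixed to the bench: stand 325 x 235 mm with two parallel steel wheel rails 130 mm apart, sloping down by 0.06 rad to a red stop plate across the low end. Wheel tops 82 to 96 mm above the bench. Origin: on the bench under its middle; x points downhill along the rails to the stop, z up. Blue guide bars run 45 mm outside each rail's centre line, tops 13 mm above the wheel tops.
- near_first (a point): Top of the uppermost wheel of the rail nearer the robot (feeder y = +65 mm). The rail is a channel 24 mm wide with 8 yellow wheels 28 mm in diameter, 18 mm wide, 33 mm apart, 9 mm proud of the channel walls. The wheels are hard and do not yield when pressed, they only turn.
- near_last (a point): Top of the lowest wheel of the near rail. All 8 wheel tops lie on the straight line from near_first to near_last (231 mm), evenly spaced. The red stop's face is 52 mm beyond this point and 24 mm higher.
- near1 (a joint): Turning angle (rad) of wheel 1 of 8 of the near rail, counted from the high end. Grows as the wheel's top moves downhill; -0.1 to 0.1 at the start. Turns with a little friction and stays where it is left.
- near2 (a joint): Turning angle (rad) of wheel 2 of 8 of the near rail, counted from the high end. Grows as the wheel's top moves downhill; -0.1 to 0.1 at the start. Turns with a little friction and stays where it is left.
- near3 (a joint): Turning angle (rad) of wheel 3 of 8 of the near rail, counted from the high end. Grows as the wheel's top moves downhill; -0.1 to 0.1 at the start. Turns with a little friction and stays where it is left.
- near4 (a joint): Turning angle (rad) of wheel 4 of 8 of the near rail, counted from the high end. Grows as the wheel's top moves downhill; -0.1 to 0.1 at the start. Turns with a little friction and stays where it is left.
- near5 (a joint): Turning angle (rad) of wheel 5 of 8 of the near rail, counted from the high end. Grows as the wheel's top moves downhill; -0.1 to 0.1 at the start. Turns with a little friction and stays where it is left.
- near6 (a joint): Turning angle (rad) of wheel 6 of 8 of the near rail, counted from the high end. Grows as the wheel's top moves downhill; -0.1 to 0.1 at the start. Turns with a little friction and stays where it is left.
- near7 (a joint): Turning angle (rad) of wheel 7 of 8 of the near rail, counted from the high end. Grows as the wheel's top moves downhill; -0.1 to 0.1 at the start. Turns with a little friction and stays where it is left.
- near8 (a joint): Turning angle (rad) of wheel 8 of 8 of the near rail, counted from the high end. Grows as the wheel's top moves downhill; -0.1 to 0.1 at the start. Turns with a little friction and stays where it is left.
- far_first (a point): Top of the uppermost wheel of the rail farther from the robot (feeder y = -65 mm). The rail is a channel 24 mm wide with 8 yellow wheels 28 mm in diameter, 18 mm wide, 33 mm apart, 9 mm proud of the channel walls. The wheels are hard and do not yield when pressed, they only turn.
- far_last (a point): Top of the lowest wheel of the far rail. All 8 wheel tops lie on the straight line from far_first to far_last (231 mm), evenly spaced. The red stop's face is 52 mm beyond this point and 24 mm higher.
- far1 (a joint): Turning angle (rad) of wheel 1 of 8 of the far rail, counted from the high end. Grows as the wheel's top moves downhill; -0.1 to 0.1 at the start. Turns with a little friction and stays where it is left.
- far2 (a joint): Turning angle (rad) of wheel 2 of 8 of the far rail, counted from the high end. Grows as the wheel's top moves downhill; -0.1 to 0.1 at the start. Turns with a little friction and stays where it is left.
- far3 (a joint): Turning angle (rad) of wheel 3 of 8 of the far rail, counted from the high end. Grows as the wheel's top moves downhill; -0.1 to 0.1 at the start. Turns with a little friction and stays where it is left.
- far4 (a joint): Turning angle (rad) of wheel 4 of 8 of the far rail, counted from the high end. Grows as the wheel's top moves downhill; -0.1 to 0.1 at the start. Turns with a little friction and stays where it is left.
- far5 (a joint): Turning angle (rad) of wheel 5 of 8 of the far rail, counted from the high end. Grows as the wheel's top moves downhill; -0.1 to 0.1 at the start. Turns with a little friction and stays where it is left.
- far6 (a joint): Turning angle (rad) of wheel 6 of 8 of the far rail, counted from the high end. Grows as the wheel's top moves downhill; -0.1 to 0.1 at the start. Turns with a little friction and stays where it is left.
- far7 (a joint): Turning angle (rad) of wheel 7 of 8 of the far rail, counted from the high end. Grows as the wheel's top moves downhill; -0.1 to 0.1 at the start. Turns with a little friction and stays where it is left.
- far8 (a joint): Turning angle (rad) of wheel 8 of 8 of the far rail, counted from the high end. Grows as the wheel's top moves downhill; -0.1 to 0.1 at the start. Turns with a little friction and stays where it is left.
- bottle_a: Slim amber bottle with a pale stopper, standing loose near the feeder: 38 mm wide at the base, tapering to 21 mm, 137 mm tall, 0.14 kg. Origin: centre of its base. A bystander.
- bottle_b: Slim amber bottle with a pale stopper, standing loose near the feeder: 38 mm wide at the base, tapering to 21 mm, 137 mm tall, 0.14 kg. Origin: centre of its base. A bystander.
- crate: Grey crate full of amber bottles, standing on the bench: 300 x 200 mm, 120 mm high, bottle tops to 145 mm. Origin: centre of its underside; long side along x. A bystander.

How it is judged:
By the outcome, as a careful person would: the job done as asked, in the order asked, and still so for the second after the job is handed in, with the robot touching nothing.
It also fails if it takes over 72 s, if anything falls off the work surface, if the arm or the gripper's body presses on something with over 40 N, if the wrist force passes 120 N, or if a joint passes its speed limit or range.

### The arm

A 6-joint arm with a two-finger parallel gripper is mounted at the origin on the work surface. World frame = base frame: x ahead of the robot, y to its left, z up, the work surface at z = 0. Lengths are in mm, angles in rad, forces in N, time in s.
With the tool pointing down it reaches from about 350 to 975 mm from the base axis. Payload 7.1 kg.
Tool frame: the origin (TCP) lies at the very end of the fingers, on their centre line; the grasp point (between the pads) lies ctrl.hold_point_z behind it (ctrl.hold_point_z is the distance from the TCP to the grasp point, in mm); z points along the fingers, y is the line along which they close (so a half turn about z gives the same grasp; the last joint's range is limited). The gripper opens to 88 mm and grips with 3 to 60 N. Pads are 20 mm wide; open, the fingers measure 115 mm over their backs; the gripper's body (75 mm by 178 mm) begins 61 mm behind the grasp point.
Start: joints at [1.21, 0.423, 1.63, -0, 1.089, -0.019], TCP at [209.458, 588.84, 222.675] pointing down, gripper open.
Joint ranges: [-3, 3], [-0.9, 2.11], [0.09, 2.58], [-1.31, 4.45], [0.11, 2.69], [-2.54, 2.54]. Speed limits (rad/s): [2.39, 2.39, 3.01, 3.14, 3.14, 3.14].

### API

Orientations are given as a rotation vector (axis times angle).
In Python, from workcell import ctrl gives the robot as it stands. The module is installed in compiled form; this text tells all that it offers.
- The arm moves only by the shell command python3 -m creep 'ROWS'. ROWS is JSON, a list of rows, each an object with "translation": the shift along the tool's x, y, z in mm, a list of three; "angular": the turn, a rotation vector about the tool's x, y, z in rad, a list of three; "jaw": the opening, from 0 (shut) to 1 (fully open). A call has exactly 8 rows; each row is the pose to reach, as a shift and turn from the pose commanded when the call began, along the tool's axes at that moment; what a row does not reach only later rows make up. A row lasts 1/8 s, in which the tool goes at most 62.5 mm and 10.7 degrees, less where a joint would pass 70% of its speed; a pose out of reach is approached as far as the arm can. A call with a gripper value outside its range is refused whole. The fingers move at their own pace and stop on an object; the grip force is fixed at half the most. Time passes only in rows, so rows that repeat a pose let the fingers close, or fill a call up. It gives the time, the measured TCP pose, the force, the opening and the grip force at its end, in the units of the state.
- ctrl.get_obs(): the state, without advancing time (a new reading comes with each control period).
- ctrl.get_image(name): name is "scene" or "top" or "wrist"; returns the picture (480x640x3 uint8, red, green, blue); there is no depth.
- ctrl.camera_info(name): a dict with "camera_matrix" (3x3 intrinsics, pixels), "world_from_camera" (4x4, takes a point from camera to world coordinates). Camera axes: x right, y up, looking along -z (the intrinsics and any distortion apply to the point x, -y, -z); pixel columns grow to the right and rows downward; lengths in mm; the calibration is good to about 2 mm. The wrist camera is an equidistant fisheye: a pixel r from the principal point sees the ray r / f radians off the axis. A picture is of the moment at which its call begins: read the wrist's pose just before it. camera_info takes no time and is no camera call; for the wrist camera it gives the pose at the moment of the call.
- ctrl.close_job(): hands the job in; it is judged then, once.
Trained networks look in the newest picture that a camera, given by its name, has taken for a name from the list of things; names that differ only in an ending like _2 or _b are one class to them, and where a whole thing is asked for, a point or a joint stands for the part that bears it (a point fixed in the world has none). Each returns a list of dicts, best first, with "score" (0 to 1); they miss things now and then, are a little off and sometimes report something else, mostly with a low value. They report only what shows in the picture. A call takes as long as a camera call.
- ctrl.look_for(camera, label): "rect" ([left, top, right, bottom] in pixels, round what is visible of it).
The state is a dict: "t": time; "qpos": joint angles; "qvel": joint speeds; "joint_torque": joint torques, N m; "ee_pos": TCP position; "orientation": TCP orientation; "ft_force": force on the tool from outside, world axes, zero at the start; "moment": the same for the moment, N m; "width": finger opening in mm; "grasp_force": force on a finger pad.
Only numpy, scipy, OpenCV 4.12 (cv2) and the standard library are available. Lean on these libraries where they do the work, as an engineer would, in place of code of your own. Each camera call takes 0.05 s, during which the arm holds its last target. There are 200 camera calls.

## Working session

There is one attempt and no reset: what is moved stays moved. The work goes in short steps, Python scripts to look and compute and a shell command to move; the robot and the scene stay as the last step left them, time stands still between calls to the robot, and variables do not carry over. Pictures are saved under pics/ and viewed, at most 10 in all, crops included, and the job is handed in when it is done.

```bash
mkdir -p pics; python3 - <<'E'
from workcell import ctrl
import cv2,numpy as np
for c in ("scene","top"):
    im=ctrl.get_image(c); cv2.imwrite(f"pics/{c}0.png",im[:,:,::-1])
    i=ctrl.camera_info(c); print(c,np.round(i["camera_matrix"],1).tolist(),np.round(i["world_from_camera"],3).tolist())
    for l in ("feeder","near_first","near_last","far_first","far_last","bottle_a","crate"):
        print(l,[(np.round(d["rect"]).astype(int).tolist(),round(d["score"],2)) for d in ctrl.look_for(c,l)[:3]])
o=ctrl.get_obs();print(o["t"],o["ee_pos"],o["orientation"],o["width"],ctrl.hold_point_z)
E
```

```text
scene [[562.8, 0.0, 321.6], [0.0, 562.8, 238.5], [0.0, 0.0, 1.0]] [[-0.289, -0.728, 0.621, 1322.09], [0.957, -0.231, 0.175, 26.151], [0.016, 0.645, 0.764, 984.927], [0.0, 0.0, 0.0, 1.0]]
feeder [([334, 186, 512, 322], 0.95)]
near_first [([334, 182, 512, 321], 0.9), ([401, 210, 411, 220], 0.51)]
near_last [([337, 184, 512, 321], 0.88), ([457, 223, 472, 235], 0.6)]
far_first [([333, 183, 514, 321], 0.63)]
far_last [([336, 184, 515, 323], 0.88)]
bottle_a [([389, 165, 411, 210], 0.89)]
crate [([113, 102, 245, 232], 0.84)]
top [[594.2, 0.0, 308.7], [0.0, 594.2, 228.8], [0.0, 0.0, 1.0]] [[-0.001, 0.984, -0.178, 329.074], [-1.0, 0.003, 0.023, -166.078], [0.023, 0.177, 0.984, 1591.853], [0.0, 0.0, 0.0, 1.0]]
feeder [([149, 204, 292, 299], 0.9)]
near_first [([149, 208, 287, 301], 0.59)]
near_last [([150, 209, 289, 306], 0.86), ([181, 276, 191, 286], 0.44)]
far_first [([149, 209, 292, 301], 0.95), ([168, 225, 180, 233], 0.67)]
far_last [([147, 207, 289, 302], 0.65)]
bottle_a [([203, 178, 225, 198], 0.64), ([239, 308, 258, 324], 0.47)]
crate [([404, 224, 500, 352], 0.63), ([151, 205, 289, 302], 0.3)]
0.8 [209.47117784 588.83828605 222.70467435] [5.34348138e-01 3.09581583e+00 6.54832583e-05] 87.87713130124608 18.700000000000003
```

```bash
python3 - <<'E'
import cv2
a=cv2.imread("pics/scene0.png")[130:350,290:560];b=cv2.imread("pics/top0.png")[160:340,120:320]
cv2.imwrite("pics/s1.png",cv2.resize(a,(736,600),interpolation=2));cv2.imwrite("pics/t1.png",cv2.resize(b,(667,600),interpolation=2))
E
```

```text
(no output)
```

View pics/s1.png

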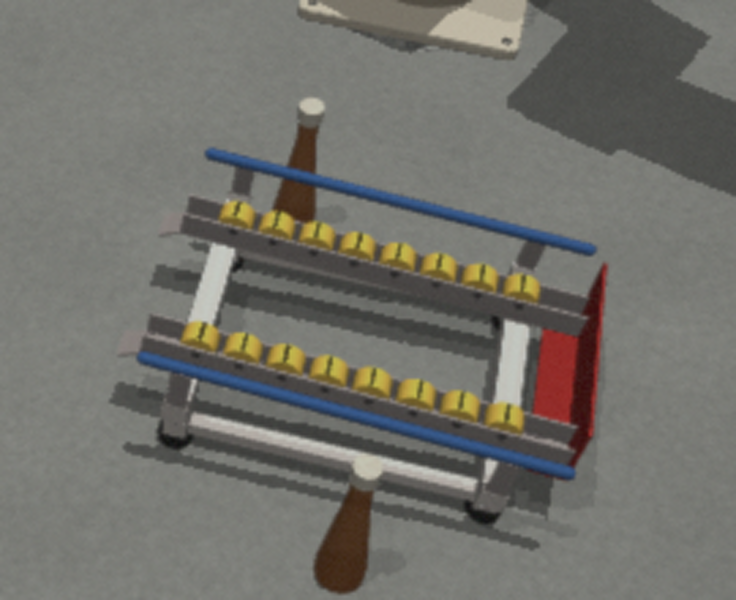

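View pics/t1.png

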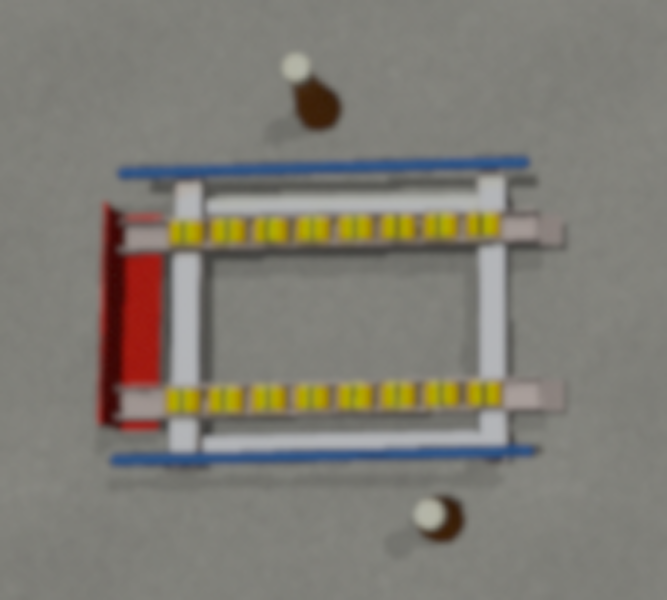

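Both views show the feeder with its stop towards world +y (right in the scene view, left in the top view). One bottle stands outside each guide bar. In the top view, the near rail is the lower wheel row, from about px (265,278) to (175,280). Next I'll fit the pose from the yellow blobs.

```bash
cat > h.py <<'E'
from workcell import ctrl
import cv2,numpy as np
from scipy.optimize import least_squares
def proj(c,P):
    i=ctrl.camera_info(c);K=np.array(i["camera_matrix"]);T=np.linalg.inv(np.array(i["world_from_camera"]))
    p=np.asarray(P)@T[:3,:3].T+T[:3,3];p=p*[1,-1,-1];q=p@K.T
    return q[:,:2]/q[:,2:]
def wheel_pts(x,y,yaw,dz=0):
    s=(np.arange(8)-3.5)*33; L=[]
    for yy in(65,-65):
        for k in s:
            L.append([x+k*np.cos(.06)*np.cos(yaw)-yy*np.sin(yaw),y+k*np.cos(.06)*np.sin(yaw)+yy*np.cos(yaw),89-k*np.sin(.06)+dz])
    return np.array(L)
E
python3 - <<'E'
from h import *
C={}
for c in("scene","top"):
    im=cv2.imread(f"pics/{c}0.png");h=cv2.cvtColor(im,cv2.COLOR_BGR2HSV)
    m=cv2.inRange(h,(20,110,60),(35,255,255)); m=cv2.morphologyEx(m,cv2.MORPH_CLOSE,np.ones((2,3) if c=="top" else (2,2)))
    n,l,s,ce=cv2.connectedComponentsWithStats(m); ok=[i for i in range(1,n) if s[i,4]>15 and 140<ce[i][0]<540 and ce[i][1]>150]
    C[c]=ce[ok];print(c,len(ok),s[ok,4].tolist())
def fit(cs,dz):
    def r(p):
        R=[]
        for c in cs:
            q=proj(c,wheel_pts(*p,dz));d=np.linalg.norm(q[:,None]-C[c][None],axis=2)
            j=d.argmin(1);R.append((q-C[c][j]).ravel())
        return np.concatenate(R)
    f=least_squares(r,p0,loss="soft_l1");return f.x,np.sqrt(np.mean(r(f.x)**2))
# start from top picture by hand: mean of yellow
i=ctrl.camera_info("top");T=np.array(i["world_from_camera"]);K=np.array(i["camera_matrix"])
u=np.linalg.inv(K)@[*C["top"].mean(0),1]*[1,-1,-1];d=T[:3,:3]@u;P=T[:3,3]+d*(89-T[2,3])/d[2]
p0=[P[0],P[1],np.pi/2]
for cs in(["top"],["scene"],["scene","top"]): print(cs,*fit(cs,-4))
x,_=fit(["scene","top"],-4);W=wheel_pts(*x);np.save("W.npy",W);np.save("pose.npy",x);print(W[[0,7,8,15]].round(1).tolist())
im=cv2.imread("pics/scene0.png");im=cv2.resize(im[170:330,310:530],None,fx=3.6,fy=3.6)
for q in proj("scene",W): cv2.circle(im,tuple(((q-[310,170])*3.6+1.3).astype(int)),2,(255,0,255),-1)
cv2.imwrite("pics/ov.png",im)
o=ctrl.get_obs();R=cv2.Rodrigues(np.array(o["orientation"]))[0];yaw=x[2]
yt=np.array([np.cos(.06)*np.cos(yaw),np.cos(.06)*np.sin(yaw),-np.sin(.06)]);z=np.array([np.sin(.06)*np.cos(yaw),np.sin(.06)*np.sin(yaw),np.cos(.06)])*-1
Rt=np.c_[np.cross(yt,z),yt,z];print("ang",cv2.Rodrigues(R.T@Rt)[0].ravel().round(3));
for k in(0,8):print("shift to 60 above",(R.T@(W[k]-60*z-o["ee_pos"])).round(1))
E
```

```text
scene 16 [101, 107, 103, 104, 106, 108, 106, 107, 116, 118, 118, 120, 125, 126, 127, 124]
top 2 [697, 704]
['top'] [534.09662224  27.3970685    1.56361747] 20.854702247213066
['scene'] [541.50541888  28.79499572   1.58724303] 0.27752278856229284
['scene', 'top'] [537.64323768  28.56536944   1.58177207] 14.785191422366486
[[473.9, -87.4, 95.9], [471.4, 143.1, 82.1], [603.9, -86.0, 95.9], [601.4, 144.6, 82.1]]
ang [ 0.059 -0.011 -0.353]
shift to 60 above [-474.6 -545.1   66.9]
shift to 60 above [-596.6 -500.2   66.9]
```

View pics/ov.png

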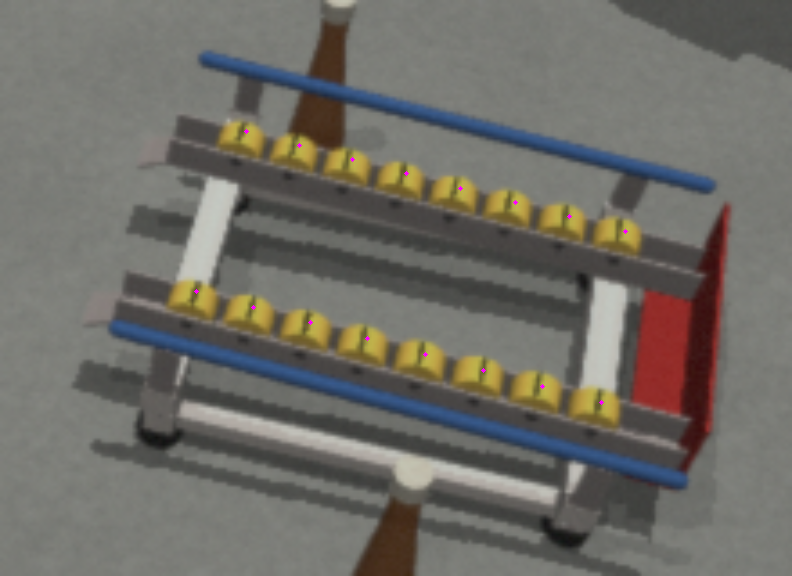

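The overlay puts the points on the wheel caps to within a few mm. The top-view wheels merged into one blob per rail, so I'll fit those rows by their lines.

```bash
python3 - <<'E'
from h import *
im=cv2.imread("pics/top0.png");m=cv2.inRange(cv2.cvtColor(im,cv2.COLOR_BGR2HSV),(20,110,60),(35,255,255));m=cv2.morphologyEx(m,cv2.MORPH_CLOSE,np.ones((2,3)))
n,l,s,ce=cv2.connectedComponentsWithStats(m)
i=ctrl.camera_info("top");T=np.array(i["world_from_camera"]);K=np.array(i["camera_matrix"])
def back(uv,z):
    u=np.linalg.inv(K)@np.r_[np.array(uv).T+0.0,[np.ones(len(uv))]];d=T[:3,:3]@(u*[[1],[-1],[-1]]);return (T[:3,3:]+d*(z-T[2,3])/d[2]).T
for k in range(1,n):
    if s[k,4]<300: continue
    v,u=np.nonzero(l==k);P=back(np.c_[u,v],87.)[:,:2];c=P.mean(0);w=np.linalg.svd(P-c,full_matrices=False)[2][0];t=(P-c)@w
    print(c.round(1),np.arctan2(*(w*np.sign(w[1]))[::-1]).round(4),np.ptp(t).round(1))
for b in((214,188),(248,316)):pass
E
```

```text
[598.6  26.9] 1.6017 253.3
[469.   24.3] 1.5945 251.9
```

```bash
cat >> h.py <<'E'
def goal(k,h,pose,a=0.06,along=0):
    """shift/turn (tool axes) to hover h mm (normal) over wheel k"""
    W=wheel_pts(*pose);o=ctrl.get_obs();R=cv2.Rodrigues(np.array(o["orientation"]))[0];yaw=pose[2];c,s=np.cos(a),np.sin(a)
    y=np.array([c*np.cos(yaw),c*np.sin(yaw),-s]);z=-np.array([s*np.cos(yaw),s*np.sin(yaw),c])
    Rt=np.c_[np.cross(y,z),y,z];print("shift",(R.T@(W[k]-h*z+along*y-o["ee_pos"])).round(1),"ang",cv2.Rodrigues(R.T@Rt)[0].ravel().round(3),"F",np.round(o["ft_force"],1),"t",o["t"])
E
python3 -c "
from h import *
goal(0,60,[534.5,27,1.59])"
```

```text
shift [-473.2 -547.8   66.9] ang [ 0.059 -0.011 -0.361] F [ 0.9 -0.7 -0.3] t 0.8
```

```bash
python3 -m creep '[{"translation":[-40,-46,0],"angular":[0,0,-0.1],"jaw":0},{"translation":[-80,-92,0],"angular":[0,0,-0.2],"jaw":0},{"translation":[-120,-139,0],"angular":[0,0,-0.3],"jaw":0},{"translation":[-160,-185,0],"angular":[0.03,-0.005,-0.361],"jaw":0},{"translation":[-200,-231,0],"angular":[0.059,-0.011,-0.361],"jaw":0},{"translation":[-240,-278,0],"angular":[0.059,-0.011,-0.361],"jaw":0},{"translation":[-280,-324,0],"angular":[0.059,-0.011,-0.361],"jaw":0},{"translation":[-320,-370,0],"angular":[0.059,-0.011,-0.361],"jaw":0}]'
python3 -c "
from h import *
goal(0,60,[534.5,27,1.59])"
```

```text
t: 1.8
ee_pos: [387.6, 131.3, 223.1]
orientation: [-0.031, 3.138, -0.093]
ft_force: [0.9, 0.2, 0.6]
width: 11.5
grasp_force: 0.0
shift [ -79.7 -214.4   80.2] ang [0.001 0.001 0.   ] F [0.9 0.2 0.6] t 1.8
```

```bash
python3 -m creep '[{"translation":[-16,-45,10],"angular":[0,0,0],"jaw":0},{"translation":[-32,-90,20],"angular":[0,0,0],"jaw":0},{"translation":[-48,-135,35],"angular":[0,0,0],"jaw":0},{"translation":[-64,-180,60],"angular":[0,0,0],"jaw":0},{"translation":[-80,-214,75],"angular":[0,0,0],"jaw":0},{"translation":[-80,-214,80],"angular":[0,0,0],"jaw":0},{"translation":[-80,-214,80],"angular":[0,0,0],"jaw":0},{"translation":[-80,-214,80],"angular":[0,0,0],"jaw":0}]'
python3 - <<'E'
from h import *
goal(0,60,[534.5,27,1.59])
i=ctrl.camera_info("wrist");print(np.round(i["camera_matrix"],1).tolist(),np.round(i["world_from_camera"],3).tolist())
im=ctrl.get_image("wrist")[:,:,::-1].copy();cv2.imwrite("pics/w0.png",im)
K=np.array(i["camera_matrix"]);T=np.linalg.inv(np.array(i["world_from_camera"]))
p=wheel_pts(534.5,27,1.59)@T[:3,:3].T+T[:3,3];p=p*[1,-1,-1];th=np.arctan2(np.hypot(p[:,0],p[:,1]),p[:,2]);ph=np.arctan2(p[:,1],p[:,0])
for t,f in zip(th,ph): cv2.circle(im,(int(K[0,2]+K[0,0]*t*np.cos(f)),int(K[1,2]+K[1,1]*t*np.sin(f))),2,(255,0,255),-1)
cv2.imwrite("pics/w1.png",im)
E
```

```text
t: 2.8
ee_pos: [471.0, -82.9, 156.0]
orientation: [-0.032, 3.139, -0.094]
ft_force: [-0.8, 0.5, 0.1]
width: 0.7
grasp_force: 0.0
shift [-0.6 -3.   0.4] ang [0.    0.001 0.001] F [-0.8  0.5  0.1] t 2.8
[[371.6, 0.0, 319.5], [0.0, 371.6, 241.9], [0.0, 0.0, 1.0]] [[-0.022, -0.954, -0.3, 388.643], [0.998, -0.039, 0.051, -74.969], [-0.06, -0.298, 0.953, 317.57], [0.0, 0.0, 0.0, 1.0]]
```

View pics/w1.png

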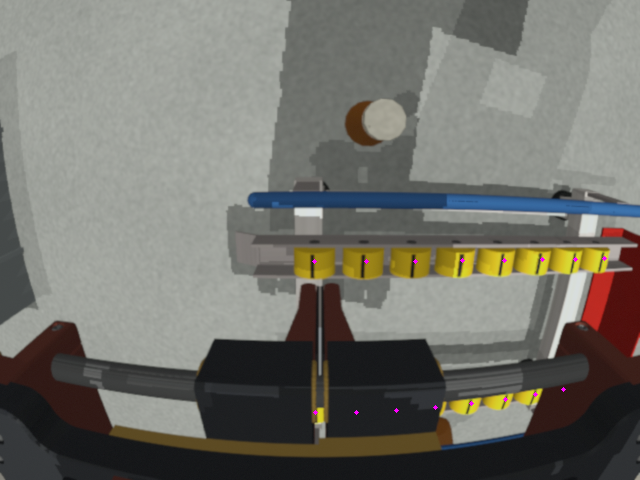

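The wrist view shows the projected tops on the near wheels (312..603, 262). The yellow sits about 2 px lower, i.e. +1.5 mm in x, so I'll take the feeder at x=536. Descending to just above wheel 1.

```bash
python3 -m creep '[{"translation":[-2,0,10],"angular":[0,0,0],"jaw":0},{"translation":[-2,0,20],"angular":[0,0,0],"jaw":0},{"translation":[-2,0,30],"angular":[0,0,0],"jaw":0},{"translation":[-2,0,40],"angular":[0,0,0],"jaw":0},{"translation":[-2,0,48],"angular":[0,0,0],"jaw":0},{"translation":[-2,0,54],"angular":[0,0,0],"jaw":0},{"translation":[-2,0,56],"angular":[0,0,0],"jaw":0},{"translation":[-2,0,56],"angular":[0,0,0],"jaw":0}]'
python3 -c "
from h import *
goal(0,0,[536,27,1.59])"
```

```text
t: 3.85
ee_pos: [473.2, -87.2, 99.7]
orientation: [-0.03, 3.139, -0.094]
ft_force: [-0.4, 0.0, -0.6]
width: 0.6
grasp_force: 0.0
shift [ 0.1 -2.1  3.9] ang [0. 0. 0.] F [-0.4  0.  -0.6] t 3.85
```

```bash
python3 -m creep '[{"translation":[0,-3,1],"angular":[0,0,0],"jaw":0},{"translation":[0,-3,2],"angular":[0,0,0],"jaw":0},{"translation":[0,-3,2.5],"angular":[0,0,0],"jaw":0},{"translation":[0,-3,3],"angular":[0,0,0],"jaw":0},{"translation":[0,-3,3.3],"angular":[0,0,0],"jaw":0},{"translation":[0,-3,3.5],"angular":[0,0,0],"jaw":0},{"translation":[0,-3,3.5],"angular":[0,0,0],"jaw":0},{"translation":[0,-3,3.5],"angular":[0,0,0],"jaw":0}]'
python3 -c "
from h import *
goal(0,0,[536,27,1.59])"
```

```text
t: 4.85
ee_pos: [473.3, -90.3, 96.4]
orientation: [-0.03, 3.139, -0.094]
ft_force: [-0.0, 0.2, 0.2]
width: 0.3
grasp_force: 0.0
shift [0.1 0.8 0.4] ang [0. 0. 0.] F [-0.   0.2  0.2] t 4.85
```

```bash
python3 -m creep '[{"translation":[0,0,0.1],"angular":[0,0,0],"jaw":0},{"translation":[0,0,0.2],"angular":[0,0,0],"jaw":0},{"translation":[0,0,0.3],"angular":[0,0,0],"jaw":0},{"translation":[0,0,0.4],"angular":[0,0,0],"jaw":0},{"translation":[0,0,0.5],"angular":[0,0,0],"jaw":0},{"translation":[0,0,0.6],"angular":[0,0,0],"jaw":0},{"translation":[0,0,0.7],"angular":[0,0,0],"jaw":0},{"translation":[0,0,0.7],"angular":[0,0,0],"jaw":0}]'
python3 -c "
from h import *
goal(0,0,[536,27,1.59])"
```

```text
t: 5.85
ee_pos: [473.4, -90.4, 96.1]
orientation: [-0.03, 3.139, -0.094]
ft_force: [-1.9, 0.7, 8.4]
width: 0.6
grasp_force: 4.0
shift [0.1 0.9 0.2] ang [0. 0. 0.] F [-1.9  0.7  8.4] t 5.85
```

```bash
python3 -m creep '[{"translation":[0,5,-0.2],"angular":[0,0,0],"jaw":0},{"translation":[0,10,-0.2],"angular":[0,0,0],"jaw":0},{"translation":[0,15,-0.2],"angular":[0,0,0],"jaw":0},{"translation":[0,20,-0.2],"angular":[0,0,0],"jaw":0},{"translation":[0,25,-0.2],"angular":[0,0,0],"jaw":0},{"translation":[0,30,-0.2],"angular":[0,0,0],"jaw":0},{"translation":[0,34,-0.2],"angular":[0,0,0],"jaw":0},{"translation":[0,34,-0.2],"angular":[0,0,0],"jaw":0}]'
python3 - <<'E'
from h import *
goal(1,0,[536,27,1.59])
im=ctrl.get_image("wrist")[:,:,::-1];cv2.imwrite("pics/w2.png",im)
E
```

```text
t: 6.85
ee_pos: [472.8, -56.1, 94.1]
orientation: [-0.031, 3.139, -0.094]
ft_force: [-1.1, 1.7, 5.4]
width: 0.7
grasp_force: 2.7
shift [ 0.2 -0.5  0.2] ang [0.    0.001 0.   ] F [-1.1  1.7  5.4] t 6.85
```

View pics/w2.png

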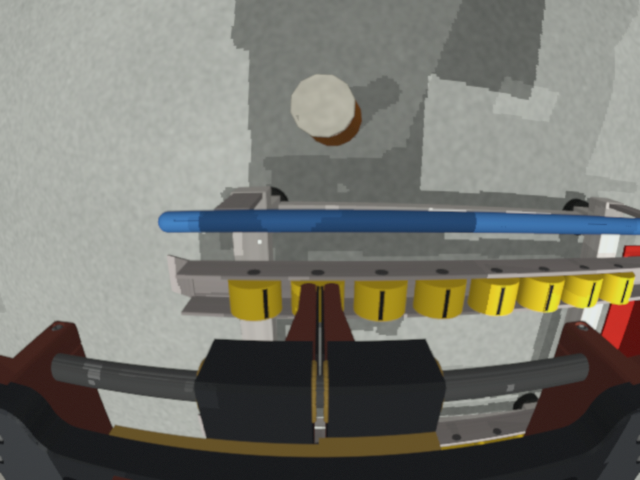

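Wheel 1's mark has moved downhill, from the wheel centre at (255,300) to (265,303), which is roughly 0.4 rad. The contact is light at about 5 N, so I'll continue.

```bash
python3 -m creep '[{"translation":[0,6,0],"angular":[0,0,0],"jaw":0},{"translation":[0,12,0],"angular":[0,0,0],"jaw":0},{"translation":[0,18,0],"angular":[0,0,0],"jaw":0},{"translation":[0,24,0],"angular":[0,0,0],"jaw":0},{"translation":[0,30,0],"angular":[0,0,0],"jaw":0},{"translation":[0,36,0],"angular":[0,0,0],"jaw":0},{"translation":[0,42,0],"angular":[0,0,0],"jaw":0},{"translation":[0,48,0],"angular":[0,0,0],"jaw":0}]'
python3 -c "
from h import *
goal(3,0,[536,27,1.59])"
```

```text
t: 7.9
ee_pos: [471.6, -8.1, 90.8]
orientation: [-0.03, 3.139, -0.094]
ft_force: [0.9, -0.4, 0.3]
width: 0.9
grasp_force: 0.0
shift [-0.1 17.4 -0.2] ang [0. 0. 0.] F [ 0.9 -0.4  0.3] t 7.9
```

```bash
python3 -m creep '[{"translation":[0,6,0],"angular":[0,0,0],"jaw":0},{"translation":[0,12,0],"angular":[0,0,0],"jaw":0},{"translation":[0,18,0],"angular":[0,0,0],"jaw":0},{"translation":[0,24,0],"angular":[0,0,0],"jaw":0},{"translation":[0,30,0],"angular":[0,0,0],"jaw":0},{"translation":[0,36,0],"angular":[0,0,0],"jaw":0},{"translation":[0,42,0],"angular":[0,0,0],"jaw":0},{"translation":[0,48,0],"angular":[0,0,0],"jaw":0}]'
python3 -c "
from h import *
goal(4,0,[536,27,1.59])"
```

```text
t: 8.9
ee_pos: [470.9, 39.7, 88.3]
orientation: [-0.03, 3.139, -0.094]
ft_force: [-1.2, -0.5, 7.0]
width: 0.6
grasp_force: 3.3
shift [0.1 2.5 0.1] ang [0. 0. 0.] F [-1.2 -0.5  7. ] t 8.9
```

```bash
python3 -m creep '[{"translation":[0,6,-0.1],"angular":[0,0,0],"jaw":0},{"translation":[0,12,-0.1],"angular":[0,0,0],"jaw":0},{"translation":[0,18,-0.1],"angular":[0,0,0],"jaw":0},{"translation":[0,25,-0.1],"angular":[0,0,0],"jaw":0},{"translation":[0,32,-0.1],"angular":[0,0,0],"jaw":0},{"translation":[0,40,-0.1],"angular":[0,0,0],"jaw":0},{"translation":[0,48,-0.1],"angular":[0,0,0],"jaw":0},{"translation":[0,56,-0.1],"angular":[0,0,0],"jaw":0}]'
python3 - <<'E'
from h import *
goal(7,0,[536,27,1.59])
im=ctrl.get_image("wrist")[:,:,::-1];cv2.imwrite("pics/w3.png",im)
E
```

```text
t: 9.9
ee_pos: [469.6, 95.9, 84.8]
orientation: [-0.03, 3.139, -0.094]
ft_force: [-0.4, 0.3, -0.2]
width: 0.2
grasp_force: 0.0
shift [-0.  45.2 -0. ] ang [0. 0. 0.] F [-0.4  0.3 -0.2] t 9.9
```

View pics/w3.png

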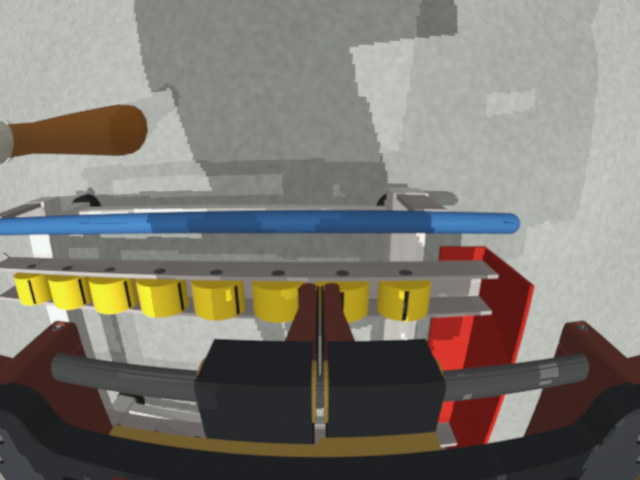

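Wheels 2–5 all show their marks shifted downhill (e.g. wheel 4 at 178 against a centre of 160), while wheel 8 (405) is untouched. Continuing over wheels 7 and 8, then lifting.

```bash
python3 -m creep '[{"translation":[0,7,0.1],"angular":[0,0,0],"jaw":0},{"translation":[0,13,0.1],"angular":[0,0,0],"jaw":0},{"translation":[0,20,0.1],"angular":[0,0,0],"jaw":0},{"translation":[0,26,0.1],"angular":[0,0,0],"jaw":0},{"translation":[0,32,0.1],"angular":[0,0,0],"jaw":0},{"translation":[0,38,0.1],"angular":[0,0,0],"jaw":0},{"translation":[0,44,0.1],"angular":[0,0,0],"jaw":0},{"translation":[0,50,0.1],"angular":[0,0,0],"jaw":0}]'
python3 -c "
from h import *
goal(7,0,[536,27,1.59])"
python3 -m creep '[{"translation":[0,5,0],"angular":[0,0,0],"jaw":0},{"translation":[0,10,0],"angular":[0,0,0],"jaw":0},{"translation":[0,14,0],"angular":[0,0,0],"jaw":0},{"translation":[0,14,-10],"angular":[0,0,0],"jaw":0},{"translation":[0,14,-30],"angular":[0,0,0],"jaw":0},{"translation":[0,14,-60],"angular":[0,0,0],"jaw":0},{"translation":[0,-20,-90],"angular":[0,0,0],"jaw":0},{"translation":[0,-50,-90],"angular":[0,0,0],"jaw":0}]'
python3 - <<'E'
from h import *
goal(8,40,[536,27,1.59])
im=ctrl.get_image("wrist")[:,:,::-1];cv2.imwrite("pics/w4.png",im)
E
```

```text
t: 10.95
ee_pos: [468.8, 145.6, 81.9]
orientation: [-0.03, 3.139, -0.094]
ft_force: [-0.7, -0.0, 1.5]
width: 0.2
grasp_force: 0.9
shift [ 0.1 -4.6  0.1] ang [0. 0. 0.] F [-0.7 -0.   1.5] t 10.95
t: 11.95
ee_pos: [471.1, 100.4, 177.5]
orientation: [-0.031, 3.134, -0.092]
ft_force: [-0.6, -0.3, -1.0]
width: 0.6
grasp_force: 0.0
shift [-128.  -184.8   53.3] ang [0.001 0.005 0.001] F [-0.6 -0.3 -1. ] t 11.95
```

View pics/w4.png

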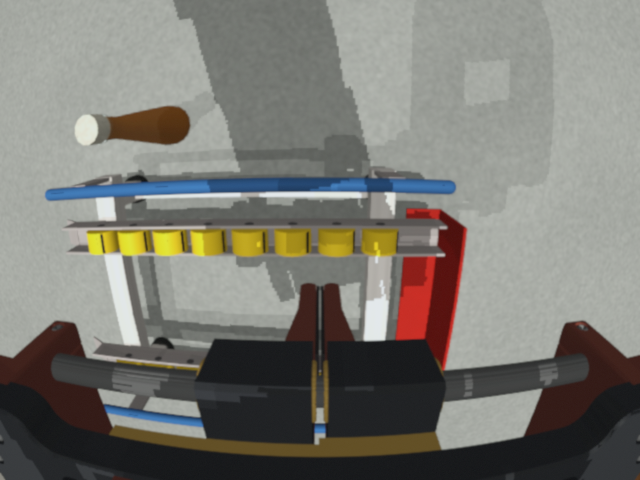

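```bash
python3 -m creep '[{"translation":[-30,-45,0],"angular":[0,0,0],"jaw":0},{"translation":[-60,-90,0],"angular":[0,0,0],"jaw":0},{"translation":[-90,-135,0],"angular":[0,0,0],"jaw":0},{"translation":[-120,-165,0],"angular":[0,0,0],"jaw":0},{"translation":[-128,-185,20],"angular":[0,0,0],"jaw":0},{"translation":[-128,-190,45],"angular":[0,0,0],"jaw":0},{"translation":[-128,-190,70],"angular":[0,0,0],"jaw":0},{"translation":[-128,-190,70],"angular":[0,0,0],"jaw":0}]'
python3 - <<'E'
from h import *
goal(8,0,[536,27,1.59])
im=ctrl.get_image("wrist")[:,:,::-1]
a=cv2.resize(cv2.imread("pics/w4.png")[205:265,60:460],(800,120),interpolation=2)
b=cv2.resize(im[160:400],(800,300));cv2.imwrite("pics/c5.png",np.vstack([a,b]))
E
```

```text
t: 13.0
ee_pos: [599.8, -90.5, 114.6]
orientation: [0.03, -3.137, 0.093]
ft_force: [-0.5, 0.3, -0.2]
width: 0.2
grasp_force: 0.0
shift [-3.6  4.5 18.4] ang [ 0.001 -0.004 -0.   ] F [-0.5  0.3 -0.2] t 13.0
```

View pics/c5.png

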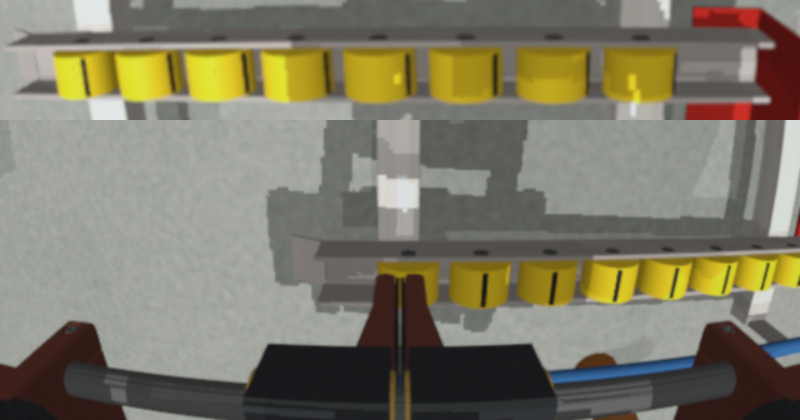

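The upper strip shows all eight near wheels with their marks moved downhill, wheel 1 the least. In the lower view the far wheels' marks are still centred and the tip is over far wheel 1. I'll start this stroke about 9 mm uphill.

```bash
python3 -m creep '[{"translation":[-2,-5,4],"angular":[0,0,0],"jaw":0},{"translation":[-2,-5,8],"angular":[0,0,0],"jaw":0},{"translation":[-2,-5,11],"angular":[0,0,0],"jaw":0},{"translation":[-2,-5,13],"angular":[0,0,0],"jaw":0},{"translation":[-2,-5,14],"angular":[0,0,0],"jaw":0},{"translation":[-2,-5,14],"angular":[0,0,0],"jaw":0},{"translation":[-2,-5,14],"angular":[0,0,0],"jaw":0},{"translation":[-2,-5,14],"angular":[0,0,0],"jaw":0}]'
python3 - <<'E'
from h import *
goal(8,0,[536,27,1.59])
# near wheel 1 angle from w2: camera = tool pose + fixed offset (from first wrist info)
T=np.array([[-0.022,-0.954,-0.3,388.643],[0.998,-0.039,0.051,-74.969],[-0.06,-0.298,0.953,317.57]])
T[:,3]+=np.array([472.8,-56.1,94.1])-[471,-82.9,156.0]
r=np.array([265-319.5,303-241.9]);R=np.hypot(*r);th=R/371.6;d=T[:,:3]@np.array([np.sin(th)*r[0]/R,-np.sin(th)*r[1]/R,-np.cos(th)])
w=wheel_pts(536,27,1.59)[0];e=np.array([w[1],w[2]-14])  # yz plane
o=T[1:,3]-e;dd=d[1:];b=o@dd;a=dd@dd;s=(-b-np.sqrt(b*b-a*(o@o-196)))/a;q=o+s*dd;print("near1 angle",np.arctan2(q[0],q[1]))
E
```

```text
t: 14.05
ee_pos: [603.5, -96.4, 102.5]
orientation: [-0.03, 3.139, -0.094]
ft_force: [-0.0, -0.2, -0.5]
width: 0.4
grasp_force: 0.0
shift [0.1 9.8 6. ] ang [0. 0. 0.] F [-0.  -0.2 -0.5] t 14.05
near1 angle 0.481374299771574
```

```bash
python3 -m creep '[{"translation":[0,0,1.5],"angular":[0,0,0],"jaw":0},{"translation":[0,0,3],"angular":[0,0,0],"jaw":0},{"translation":[0,0,4.2],"angular":[0,0,0],"jaw":0},{"translation":[0,0,5],"angular":[0,0,0],"jaw":0},{"translation":[0,0,5.4],"angular":[0,0,0],"jaw":0},{"translation":[0,0,5.7],"angular":[0,0,0],"jaw":0},{"translation":[0,0,6],"angular":[0,0,0],"jaw":0},{"translation":[0,0,6],"angular":[0,0,0],"jaw":0}]'
python3 -c "
from h import *
goal(8,0,[536,27,1.59])"
```

```text
t: 15.05
ee_pos: [603.4, -96.8, 96.5]
orientation: [-0.03, 3.139, -0.094]
ft_force: [-0.7, -0.6, -0.3]
width: 0.5
grasp_force: 0.0
shift [ 0.   9.8 -0.1] ang [0. 0. 0.] F [-0.7 -0.6 -0.3] t 15.05
```

```bash
python3 -m creep '[{"translation":[0,1,0.1],"angular":[0,0,0],"jaw":0},{"translation":[0,2,0.2],"angular":[0,0,0],"jaw":0},{"translation":[0,2,0.3],"angular":[0,0,0],"jaw":0},{"translation":[0,2,0.4],"angular":[0,0,0],"jaw":0},{"translation":[0,2,0.5],"angular":[0,0,0],"jaw":0},{"translation":[0,2,0.5],"angular":[0,0,0],"jaw":0},{"translation":[0,2,0.5],"angular":[0,0,0],"jaw":0},{"translation":[0,2,0.5],"angular":[0,0,0],"jaw":0}]'
python3 -c "
from h import *
goal(8,0,[536,27,1.59])"
```

```text
t: 16.05
ee_pos: [603.5, -94.9, 96.0]
orientation: [-0.03, 3.139, -0.094]
ft_force: [-1.2, -0.2, 5.4]
width: 0.6
grasp_force: 2.6
shift [ 0.2  7.9 -0.4] ang [0.    0.001 0.   ] F [-1.2 -0.2  5.4] t 16.05
```

```bash
python3 -m creep '[{"translation":[0,5,0],"angular":[0,0,0],"jaw":0},{"translation":[0,10,0],"angular":[0,0,0],"jaw":0},{"translation":[0,15,0],"angular":[0,0,0],"jaw":0},{"translation":[0,20,0],"angular":[0,0,0],"jaw":0},{"translation":[0,25,0],"angular":[0,0,0],"jaw":0},{"translation":[0,31,0],"angular":[0,0,0],"jaw":0},{"translation":[0,37,0],"angular":[0,0,0],"jaw":0},{"translation":[0,43,0],"angular":[0,0,0],"jaw":0}]'
python3 -c "
from h import *
goal(9,0,[536,27,1.59])"
```

```text
t: 17.05
ee_pos: [602.6, -51.7, 93.9]
orientation: [-0.03, 3.139, -0.094]
ft_force: [-1.9, -0.1, 4.5]
width: 0.6
grasp_force: 1.9
shift [ 0.1 -2.4  0.1] ang [0. 0. 0.] F [-1.9 -0.1  4.5] t 17.05
```

```bash
python3 -m creep '[{"translation":[0,6,0],"angular":[0,0,0],"jaw":0},{"translation":[0,12,0],"angular":[0,0,0],"jaw":0},{"translation":[0,18,0],"angular":[0,0,0],"jaw":0},{"translation":[0,24,0],"angular":[0,0,0],"jaw":0},{"translation":[0,31,0],"angular":[0,0,0],"jaw":0},{"translation":[0,38,0],"angular":[0,0,0],"jaw":0},{"translation":[0,45,0],"angular":[0,0,0],"jaw":0},{"translation":[0,52,0],"angular":[0,0,0],"jaw":0}]'
python3 -c "
from h import *
goal(11,0,[536,27,1.59])"
python3 -m creep '[{"translation":[0,6,0],"angular":[0,0,0],"jaw":0},{"translation":[0,12,0],"angular":[0,0,0],"jaw":0},{"translation":[0,18,0],"angular":[0,0,0],"jaw":0},{"translation":[0,24,0],"angular":[0,0,0],"jaw":0},{"translation":[0,30,0],"angular":[0,0,0],"jaw":0},{"translation":[0,36,0],"angular":[0,0,0],"jaw":0},{"translation":[0,42,0],"angular":[0,0,0],"jaw":0},{"translation":[0,48,0],"angular":[0,0,0],"jaw":0}]'
python3 -c "
from h import *
goal(12,0,[536,27,1.59])"
```

```text
t: 18.05
ee_pos: [601.4, 0.4, 89.8]
orientation: [-0.031, 3.14, -0.094]
ft_force: [-1.0, -2.3, 7.4]
width: 0.6
grasp_force: 4.3
shift [-0.2 11.3 -0.9] ang [ 0. -0.  0.] F [-1.  -2.3  7.4] t 18.05
t: 19.05
ee_pos: [600.8, 48.2, 87.8]
orientation: [-0.03, 3.139, -0.094]
ft_force: [-0.3, -0.3, 3.6]
width: 0.9
grasp_force: 1.6
shift [ 0.2 -3.5  0. ] ang [0.    0.001 0.   ] F [-0.3 -0.3  3.6] t 19.05
```

```bash
python3 -m creep '[{"translation":[0,6,0],"angular":[0,0,0],"jaw":0},{"translation":[0,12,0],"angular":[0,0,0],"jaw":0},{"translation":[0,18,0],"angular":[0,0,0],"jaw":0},{"translation":[0,24,0],"angular":[0,0,0],"jaw":0},{"translation":[0,30,0],"angular":[0,0,0],"jaw":0},{"translation":[0,36,0],"angular":[0,0,0],"jaw":0},{"translation":[0,42,0],"angular":[0,0,0],"jaw":0},{"translation":[0,48,0],"angular":[0,0,0],"jaw":0}]'
python3 -c "
from h import *
goal(15,0,[536,27,1.59])"
python3 -m creep '[{"translation":[0,6,0],"angular":[0,0,0],"jaw":0},{"translation":[0,12,0],"angular":[0,0,0],"jaw":0},{"translation":[0,18,0],"angular":[0,0,0],"jaw":0},{"translation":[0,24,0],"angular":[0,0,0],"jaw":0},{"translation":[0,30,0],"angular":[0,0,0],"jaw":0},{"translation":[0,36,0],"angular":[0,0,0],"jaw":0},{"translation":[0,42,0],"angular":[0,0,0],"jaw":0},{"translation":[0,48,0],"angular":[0,0,0],"jaw":0}]'
python3 -c "
from h import *
goal(15,0,[536,27,1.59])"
```

```text
t: 20.05
ee_pos: [599.5, 96.1, 84.1]
orientation: [-0.03, 3.14, -0.094]
ft_force: [-0.6, 0.5, -0.3]
width: 0.6
grasp_force: 0.0
shift [-0.2 47.4 -0.8] ang [ 0. -0.  0.] F [-0.6  0.5 -0.3] t 20.05
t: 21.05
ee_pos: [599.0, 144.1, 82.2]
orientation: [-0.03, 3.139, -0.094]
ft_force: [-1.1, -0.5, 5.8]
width: 0.5
grasp_force: 2.7
shift [ 0.2 -0.5  0.2] ang [0. 0. 0.] F [-1.1 -0.5  5.8] t 21.05
```

```bash
python3 -m creep '[{"translation":[0,6,0],"angular":[0,0,0],"jaw":0},{"translation":[0,12,0],"angular":[0,0,0],"jaw":0},{"translation":[0,18,0],"angular":[0,0,0],"jaw":0},{"translation":[0,18,-15],"angular":[0,0,0],"jaw":0},{"translation":[0,18,-40],"angular":[0,0,0],"jaw":0},{"translation":[0,-10,-75],"angular":[0,0,0],"jaw":0},{"translation":[0,-60,-90],"angular":[0,0,0],"jaw":0},{"translation":[0,-100,-90],"angular":[0,0,0],"jaw":0}]'
python3 -m creep '[{"translation":[0,-25,0],"angular":[0,0,0],"jaw":0},{"translation":[0,-25,0],"angular":[0,0,0],"jaw":0},{"translation":[0,-25,0],"angular":[0,0,0],"jaw":0},{"translation":[0,-25,0],"angular":[0,0,0],"jaw":0},{"translation":[0,-25,0],"angular":[0,0,0],"jaw":0},{"translation":[0,-25,0],"angular":[0,0,0],"jaw":0},{"translation":[0,-25,0],"angular":[0,0,0],"jaw":0},{"translation":[0,-25,0],"angular":[0,0,0],"jaw":0}]'
python3 - <<'E'
from h import *
goal(0,60,[536,27,1.59])
im=ctrl.get_image("wrist")[:,:,::-1];cv2.imwrite("pics/w6.png",cv2.resize(im[0:300,100:540],(800,545),interpolation=2))
E
```

```text
t: 22.05
ee_pos: [601.7, 47.9, 180.3]
orientation: [-0.03, 3.135, -0.093]
ft_force: [-0.2, -1.1, -0.5]
width: 0.5
grasp_force: 0.0
t: 23.05
ee_pos: [601.1, 24.4, 178.8]
orientation: [-0.03, 3.139, -0.094]
ft_force: [-0.3, -0.5, -0.4]
width: 0.4
grasp_force: 0.0
shift [ 130.  -106.2   29.4] ang [0. 0. 0.] F [-0.3 -0.5 -0.4] t 23.05
```

View pics/w6.png

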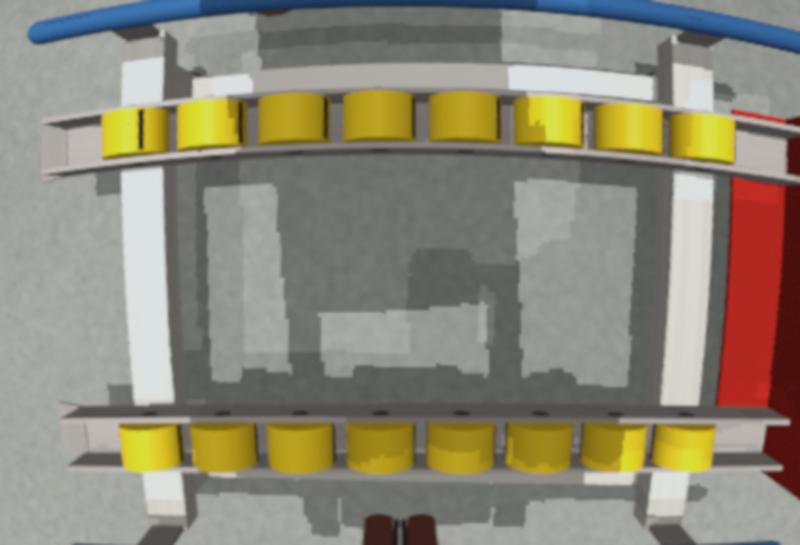

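Every wheel's mark has turned out of view downhill, except near wheel 1's, which still shows at (141,130), about 0.45 rad. There's plenty of time, so I'll give that wheel a second, longer stroke.

```bash
python3 -m creep '[{"translation":[35,-30,0],"angular":[0,0,0],"jaw":0},{"translation":[70,-60,0],"angular":[0,0,0],"jaw":0},{"translation":[105,-90,0],"angular":[0,0,0],"jaw":0},{"translation":[130,-115,15],"angular":[0,0,0],"jaw":0},{"translation":[130,-115,40],"angular":[0,0,0],"jaw":0},{"translation":[130,-115,65],"angular":[0,0,0],"jaw":0},{"translation":[130,-115,82],"angular":[0,0,0],"jaw":0},{"translation":[130,-115,82],"angular":[0,0,0],"jaw":0}]'
python3 -m creep '[{"translation":[0,0,2],"angular":[0,0,0],"jaw":0},{"translation":[0,0,2],"angular":[0,0,0],"jaw":0},{"translation":[0,0,2],"angular":[0,0,0],"jaw":0},{"translation":[0,0,2],"angular":[0,0,0],"jaw":0},{"translation":[0,0,2],"angular":[0,0,0],"jaw":0},{"translation":[0,0,2],"angular":[0,0,0],"jaw":0},{"translation":[0,0,2],"angular":[0,0,0],"jaw":0},{"translation":[0,0,2],"angular":[0,0,0],"jaw":0}]'
python3 -c "
from h import *
goal(0,0,[536,27,1.59])"
```

```text
t: 24.1
ee_pos: [472.6, -97.9, 103.0]
orientation: [0.03, -3.138, 0.093]
ft_force: [-0.3, -0.2, 0.3]
width: 0.4
grasp_force: 0.0
t: 25.1
ee_pos: [473.4, -98.0, 101.8]
orientation: [-0.03, 3.139, -0.094]
ft_force: [-0.5, -0.4, -0.1]
width: 0.1
grasp_force: 0.0
shift [0.1 8.8 5.4] ang [0. 0. 0.] F [-0.5 -0.4 -0.1] t 25.1
```

```bash
python3 -m creep '[{"translation":[0,0,2],"angular":[0,0,0],"jaw":0},{"translation":[0,0,3.5],"angular":[0,0,0],"jaw":0},{"translation":[0,0,4.5],"angular":[0,0,0],"jaw":0},{"translation":[0,0,5],"angular":[0,0,0],"jaw":0},{"translation":[0,0,5.3],"angular":[0,0,0],"jaw":0},{"translation":[0,0,5.6],"angular":[0,0,0],"jaw":0},{"translation":[0,0,5.8],"angular":[0,0,0],"jaw":0},{"translation":[0,0,5.8],"angular":[0,0,0],"jaw":0}]'
python3 -c "
from h import *
goal(0,0,[536,27,1.59])"
```

```text
t: 26.1
ee_pos: [473.5, -98.4, 96.2]
orientation: [-0.03, 3.139, -0.094]
ft_force: [-0.6, 0.1, 2.2]
width: 0.3
grasp_force: 1.2
shift [ 0.1  8.9 -0.3] ang [0. 0. 0.] F [-0.6  0.1  2.2] t 26.1
```

Light contact at about 2 N. Stroking downhill over wheel 1, then lifting clear.

```bash
python3 -m creep '[{"translation":[0,3,0.1],"angular":[0,0,0],"jaw":0},{"translation":[0,6,0.1],"angular":[0,0,0],"jaw":0},{"translation":[0,9,0.1],"angular":[0,0,0],"jaw":0},{"translation":[0,12,0.1],"angular":[0,0,0],"jaw":0},{"translation":[0,15,0.1],"angular":[0,0,0],"jaw":0},{"translation":[0,18,0.1],"angular":[0,0,0],"jaw":0},{"translation":[0,22,0.1],"angular":[0,0,0],"jaw":0},{"translation":[0,26,0.1],"angular":[0,0,0],"jaw":0}]'
python3 -m creep '[{"translation":[0,3,-3],"angular":[0,0,0],"jaw":0},{"translation":[0,4,-20],"angular":[0,0,0],"jaw":0},{"translation":[0,20,-50],"angular":[0,0,0],"jaw":0},{"translation":[0,50,-80],"angular":[0,0,0],"jaw":0},{"translation":[0,70,-100],"angular":[0,0,0],"jaw":0},{"translation":[0,70,-120],"angular":[0,0,0],"jaw":0},{"translation":[0,70,-120],"angular":[0,0,0],"jaw":0},{"translation":[0,70,-120],"angular":[0,0,0],"jaw":0}]'
python3 - <<'E'
from h import *
goal(0,60,[536,27,1.59])
w=ctrl.get_image("wrist")[:,:,::-1];s=ctrl.get_image("scene")[:,:,::-1]
a=cv2.resize(w[150:300,100:500],(800,300));b=cv2.resize(s[150:340,240:540],(474,300));cv2.imwrite("pics/f.png",np.vstack([a,np.pad(b,((0,0),(0,326),(0,0)))]))
for c in("scene","top"):
    if c=="top":ctrl.get_image(c)
    for l in("bottle_a","crate"):print(c,l,[(np.round(d["rect"]).astype(int).tolist(),round(d["score"],2)) for d in ctrl.look_for(c,l)[:3]])
E
```

```text
t: 27.1
ee_pos: [472.6, -72.1, 94.1]
orientation: [-0.03, 3.14, -0.094]
ft_force: [-0.1, 0.3, -0.1]
width: 0.4
grasp_force: 0.0
t: 28.1
ee_pos: [471.0, 4.5, 209.4]
orientation: [-0.03, 3.14, -0.094]
ft_force: [0.2, -0.0, 0.2]
width: 0.5
grasp_force: 0.0
shift [ -0.5 -87.   58.9] ang [ 0.    -0.001 -0.   ] F [ 0.2 -0.   0.2] t 28.1
scene bottle_a [([405, 294, 430, 350], 0.89)]
scene crate [([115, 106, 246, 231], 0.59)]
top bottle_a [([202, 176, 222, 197], 0.71), ([240, 308, 259, 326], 0.58)]
top crate [([405, 226, 502, 353], 0.96)]
```

View pics/f.png

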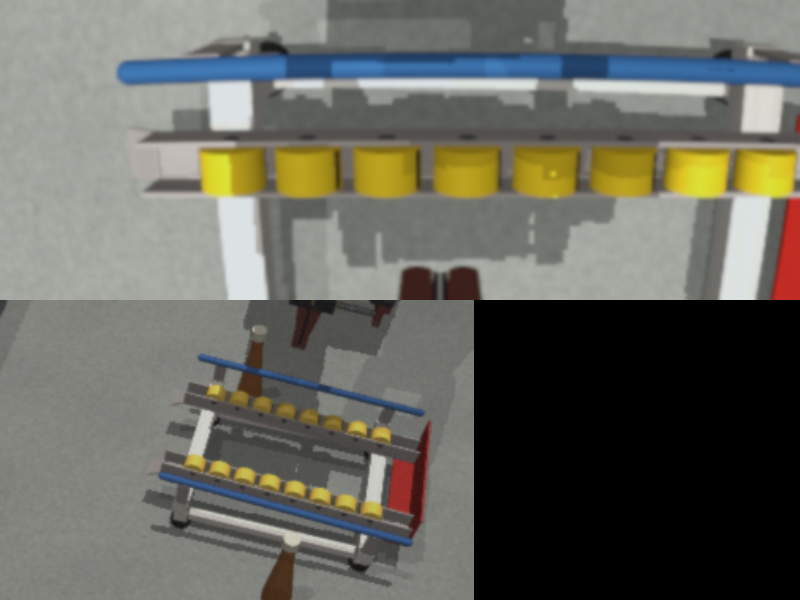

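Near wheel 1's mark is now out of view too, so every wheel has turned. Both bottles and the crate are where they stood at the start, and the arm is clear at z≈209, so I'm handing in.

```bash
python3 -c "
from workcell import ctrl
print(ctrl.close_job())"
```

```text
the job is handed in; nothing more can be done
None
```

I ran the fingertip downhill over all 16 wheels of both rails, with readings of at most about 8 N, and every wheel turned; near wheel 1 got a second light stroke. The bottles and crate are where they stood, the arm is clear, and I handed the job in at about 28 s.

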